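# Unnest, load and stack the sample crates

### The arm

A 6-joint arm with a two-finger parallel gripper is mounted at the origin on the work surface. World frame = base frame: x ahead of the robot, y to its left, z up, the work surface at z = 0. Lengths are in mm, angles in rad, forces in N, time in s.
With the tool pointing down it reaches from about 350 to 975 mm from the base axis. Payload 7.1 kg.
Tool frame: the origin (TCP) lies at the very end of the fingers, on their centre line; the grasp point (between the pads) lies 19 mm behind it (ctrl.grasp_offset is the distance from the TCP to the grasp point, in mm); z points along the fingers, y is the line along which they close (so a half turn about z gives the same grasp; the last joint's range is limited). The gripper opens to 88 mm and grips with 3 to 60 N. Pads are 20 mm wide; open, the fingers measure 115 mm over their backs; the gripper's body (75 mm by 178 mm) begins 61 mm behind the grasp point.
Start: joints at [-1.203, 0.423, 1.63, -0, 1.089, -0.019], TCP at [235.783, -578.802, 222.675] pointing down, gripper open.
Joint ranges: [-3, 3], [-0.9, 2.11], [0.09, 2.58], [-1.31, 4.45], [0.11, 2.69], [-2.54, 2.54]. Speed limits (rad/s): [2.39, 2.39, 3.01, 3.14, 3.14, 3.14].

### API

Orientations are given as a rotation vector (axis times angle).
In Python, from workcell import ctrl, viewer, ticket, models gives the robot as it stands.
- The arm moves only by the tool play_rows, never from a script. Its arguments are lists of equal length, an entry for each row: "dp": the shift along the world's x, y, z in mm, a list of three; "yaw": the turn about the world's z in degrees. In form: {"dp": [[tx, ty, tz], ...], "yaw": [yaw, ...]}. A call has 1 to 8 rows; each row shifts and turns the commanded pose from where the row before left it; what a row does not reach is not made up. A row lasts 1/12 s, in which the tool goes at most 41.7 mm and 7.16 degrees, less where a joint would pass 70% of its speed; a pose out of reach is approached as far as the arm can. A call is refused whole if a number of a shift passes 41.7 or a number of a turn 7.16, either way. A call with a gripper value outside its range is refused whole. "gripper" is the closure, from 0 (fully open) to 1 (shut), set as the call begins (left out, the last holds). The fingers move at their own pace and stop on an object; the grip force is fixed at half the most. Time passes only in rows, so rows that do not move let the fingers close. It gives the time, the measured TCP pose, the force, the opening and the grip force at its end, in the units of the state.
- ctrl.get_obs(): the state, without advancing time (a new reading comes with each control period).
- viewer.get_image(name): name is "side" or "top"; returns a dict with "pixels" (400x640x3 uint8, red, green, blue), "range_z" (400x640 float32, mm along the optical axis (not along the pixel's ray), 0 where there is no reading), "fx", "fy", "cx", "cy" (pixels), "T" (4x4, takes a point from camera to world coordinates). Camera axes: x right, y up, looking along -z (the intrinsics and any distortion apply to the point x, -y, -z); pixel columns grow to the right and rows downward; lengths in mm; the calibration is good to about 2 mm. A picture is of the moment at which its call begins.
- ticket.close_job(): hands the job in; it is judged then, once.
Trained networks look in a picture, given as the dict that the camera call returned (one of the last four; its "shot" number tells which), for a name from the list of things; names that differ only in an ending like _2 or _b are one class to them, and where a whole thing is asked for, a point or a joint stands for the part that bears it (a point fixed in the world has none). Each returns a list of dicts, best first, with "conf" (0 to 1); they miss things now and then, are a little off and sometimes report something else, mostly with a low value. They report only what shows in the picture. A call takes as long as a camera call. They do not tell look-alikes from the thing itself.
- models.look_for(picture, name): "bbox" ([centre column, centre row, width, height] in pixels, round what is visible of it).
- models.landmark_of(picture, name): "location" ([column, row] in pixels: a listed point, or the origin of a listed thing).
The state is a dict: "t": time; "qpos": joint angles; "qvel": joint speeds; "joint_torque": joint torques, N m; "ee_pos": TCP position; "orientation": TCP orientation; "ft_force": force on the tool from outside, world axes, zero at the start; "moment": the same for the moment, N m; "width": finger opening in mm; "grasp_force": force on a finger pad.
Only numpy, scipy, OpenCV 4.12 (cv2) and the standard library are available. Lean on these libraries where they do the work, as an engineer would, in place of code of your own. Each camera call takes 0.05 s, during which the arm holds its last target. There are 200 camera calls.

### The job

Lift the blue crate out of the grey one and stand it aside on the bench, then load the finished blue-capped jars from the capper's catch tray upright into the grey crate. Turn the blue crate half round from the way it was nested and put it back on top, so that it sits level on the grey crate's yellow lugs, stacked instead of nested, with all the orange-capped jars upright on its floor at the end. Leave the other glassware and things on the bench alone.

Things in the scene. Friction and masses are not known exactly. Their poses are not given: they have to be found in the camera images.
- crate_a: Grey lower crate, plastic, 0.26 kg, open on top. Origin: centre of its underside, z up, x along its long side. 80 high, floor 4 thick. Base 170 (x) by 110 (y) outside, 162 by 102 inside; at 38 up the walls step out to 196 by 136 outside, 180 by 120 inside. Two identical crates the same way round nest: upper origin 46 above the lower one's. (mm)
- crate_b: Blue crate, same mould and frame as crate_a; starts nested in it, same way round, its rim 46 above the grey rim. Turned 180 degrees, its base sits on the grey lugs (origin 72 above the grey one's), inside the grey rim with 5 play on each side. (mm)
- crate_a_two_lug_end (a point): Grey crate: mid rim of its two-lug end (crate frame x = 90, y = 0, z = 80). Yellow lugs jut 18 inward from the end walls, tops at z = 72: two at the +x end (y = +-31, 22 wide), one at the -x end (y = 0, 24 wide). Slots in the base at the same places let another crate's lugs through when nesting. (mm)
- crate_b_two_lug_end (a point): Blue crate: mid rim of its two-lug end (x = 90, y = 0, z = 80); lugs and slots as on the grey crate. (mm)
- crate_b_side (a point): Blue crate: middle of the top edge of one long side (x = 0, y = 64, z = 80). The upper long walls (both sides, y = +-64) are plain, upright, 8 thick and 42 deep: pinch one here from above to carry the crate. (mm)
- mat: Black rubber mat fixed to the bench, 220 by 220, 3 thick, clear: a place to set the blue crate aside. Origin: centre of its underside (mm)
- capper: White capping machine, fixed, with its steel catch tray. Origin: centre of the tray's underside. Tray 245 (x) by 165 (y) outside, floor 3 thick, walls 15 high; the machine's housing (260 by 200, 170 high, with a hopper to 250 over it) begins 125 from the origin on the +y side; a chute juts over the tray's +y edge from y = 90 at 30 to 50 high (mm)
- jar_blue1: Finished sample jar, upright amber glass cylinder with a blue cap, 40 in diameter, 52 high (cap: the top 18), 0.08 kg. Origin: centre of its underside; z along its axis. May be absent (mm)
- jar_blue2: Finished sample jar, upright amber glass cylinder with a blue cap, 40 in diameter, 52 high (cap: the top 18), 0.08 kg. Origin: centre of its underside; z along its axis. May be absent (mm)
- jar_blue3: Finished sample jar, upright amber glass cylinder with a blue cap, 40 in diameter, 52 high (cap: the top 18), 0.08 kg. Origin: centre of its underside; z along its axis. May be absent (mm)
- jar_orange1: Finished sample jar, upright amber glass cylinder with an orange cap, 40 in diameter, 52 high (cap: the top 18), 0.08 kg. Origin: centre of its underside; z along its axis. May be absent (mm)
- jar_orange2: Finished sample jar, upright amber glass cylinder with an orange cap, 40 in diameter, 52 high (cap: the top 18), 0.08 kg. Origin: centre of its underside; z along its axis. May be absent (mm)
- jar_orange3: Finished sample jar, upright amber glass cylinder with an orange cap, 40 in diameter, 52 high (cap: the top 18), 0.08 kg. Origin: centre of its underside; z along its axis. May be absent (mm)
- beaker: Bystander, leave alone: a glass beaker, 68 across, 85 high. Origin: centre of its underside (mm)
- reagent: Bystander, leave alone: an amber reagent bottle with blue cap, 56 across, 100 high. Origin: centre of its underside (mm)
- petri: Bystander, leave alone: a clear flat dish, 84 across, 16 high. Origin: centre of its underside (mm)
- weight: Bystander, leave alone: a brass balance weight, 36 across, 60 high. Origin: centre of its underside (mm)
- pot: Bystander, leave alone: a small white pot with a red cap, 44 across, 50 high. Origin: centre of its underside (mm)
- wash: Bystander, leave alone: a white wash bottle with a red cap, 60 across, 150 high. Origin: centre of its underside (mm)
There are look-alikes about, which are no part of the job. What is shaped like the jar_orange3 but turquoise is not meant.

How it is judged (in metres and radians):
On the way, in this order (a step that is already met when the one before it is completed fails the run):
1. the blue crate stands on the bench beside the grey one (height (world z) of each of crate_b, crate_a below 0.012 m and angle between crate_b's own z axis and vertical below 0.06 rad and horizontal distance between crate_a and crate_b above 0.12 m), for 0.2 s.
2. every blue-capped jar stands on the floor of the grey crate (x of jar_blue1 in the frame of crate_a between -0.072 and 0.072 m and y of jar_blue1 in the frame of crate_a between -0.045 and 0.045 m and z of jar_blue1 in the frame of crate_a between -0.002 and 0.01 m and angle between each of jar_blue1, jar_blue2, jar_blue3's own z axis and vertical below 0.15 rad and x of jar_blue2 in the frame of crate_a between -0.072 and 0.072 m and y of jar_blue2 in the frame of crate_a between -0.045 and 0.045 m and z of jar_blue2 in the frame of crate_a between -0.002 and 0.01 m and x of jar_blue3 in the frame of crate_a between -0.072 and 0.072 m and y of jar_blue3 in the frame of crate_a between -0.045 and 0.045 m and z of jar_blue3 in the frame of crate_a between -0.002 and 0.01 m), for 0.2 s.
3. the blue crate, turned half round, rests level on the grey crate's lugs (x of crate_b in the frame of crate_a between -0.009 and 0.009 m and y of crate_b in the frame of crate_a between -0.009 and 0.009 m and z of crate_b in the frame of crate_a between 0.067 and 0.076 m and angle between the z axis of crate_b and the z axis of crate_a, either way round below 0.04 rad and angle between the x axis of crate_b and the x axis of crate_a, either way round below 0.15 rad and x of crate_b_two_lug_end in the frame of crate_a below -0.06 m and angle between crate_a's own z axis and vertical below 0.06 rad and height (world z) of crate_a below 0.012 m), for 0.2 s.
At the end, for the whole second after the job is handed in: Blue crate half turned, origin 67 to 76 mm above the grey one's, within 9 mm sideways, level to 0.04 rad; grey crate flat on the bench; blue-capped jars upright (0.15 rad) on the grey crate's floor, orange-capped on the blue crate's; all at rest (all of step 2 and all of step 3 and x of jar_orange1 in the frame of crate_b between -0.072 and 0.072 m and y of jar_orange1 in the frame of crate_b between -0.045 and 0.045 m and z of jar_orange1 in the frame of crate_b between -0.002 and 0.01 m and angle between each of jar_orange1, jar_orange2, jar_orange3's own z axis and vertical below 0.15 rad and x of jar_orange2 in the frame of crate_b between -0.072 and 0.072 m and y of jar_orange2 in the frame of crate_b between -0.045 and 0.045 m and z of jar_orange2 in the frame of crate_b between -0.002 and 0.01 m and x of jar_orange3 in the frame of crate_b between -0.072 and 0.072 m and y of jar_orange3 in the frame of crate_b between -0.045 and 0.045 m and z of jar_orange3 in the frame of crate_b between -0.002 and 0.01 m and linear speed of each of crate_a, crate_b, jar_blue1, jar_blue2, jar_blue3, jar_orange1, jar_orange2, jar_orange3 below 0.02 m/s); the robot touches nothing.
It fails at once if a bystander is moved more than 4 cm or knocked over (distance of any of beaker, reagent, petri, weight, pot, wash from where it was at the start of the episode above 0.04 m or angle between any of beaker, reagent, petri, weight, pot, wash's own z axis and vertical above 0.5 rad).
Of jar_blue1, jar_blue2, jar_blue3, jar_orange1, jar_orange2, jar_orange3 only 4 to 6 are there at a start; the rules pass over those that are not, and their reading is None.
At some moment in a run one of crate_a, crate_b may be knocked a few centimetres aside while the robot is not near it.
It also fails if it takes over 210 s, if anything falls off the work surface, if the arm or the gripper's body presses on something with over 40 N, if the wrist force passes 120 N, or if a joint passes its speed limit or range.

## Working session

There is one attempt and no reset: what is moved stays moved. The work goes in short steps, Python scripts to look and compute and a tool call to move; the robot and the scene stay as the last step left them, time stands still between calls to the robot, and variables do not carry over. Pictures are saved under pics/ and viewed, at most 14 in all, crops included, and the job is handed in when it is done.

Besides the shell and the picture viewer there is one more tool, called after "Emit:" as a command line: name --pt "numbers of a row" for each row, then --argument value for the rest. play_rows: Moves the arm, as the interface text tells. Its arguments: {"type":"object","properties":{"dp":{"type":"array"},"yaw":{"type":"array"},"gripper":{"type":"number"}},"required":["dp","yaw"]}

```bash
mkdir -p pics
cat > h.py <<'E'
import numpy as np, cv2
from workcell import ctrl, viewer, ticket, models
def w(p,u,v,z=None):
    "pixel -> world; by depth, or on plane z"
    T=np.array(p["T"]); d=np.array([(u-p["cx"])/p["fx"],-(v-p["cy"])/p["fy"],-1.])
    if z is None:
        return T[:3,:3]@(d*p["range_z"][int(round(v)),int(round(u))])+T[:3,3]
    r=T[:3,:3]@d; return T[:3,3]+r*(z-T[2,3])/r[2]
def cloud(p):
    vv,uu=np.mgrid[:400,:640]; D=p["range_z"]
    c=np.stack([(uu-p["cx"])/p["fx"]*D,-(vv-p["cy"])/p["fy"]*D,-D],-1)
    T=np.array(p["T"]); return c@T[:3,:3].T+T[:3,3]
def save(p,n,crop=None,s=1):
    im=p["pixels"][:,:,::-1]
    if crop: a,b,c,d=crop; im=im[b:d,a:c]
    cv2.imwrite("pics/"+n,cv2.resize(im,None,fx=s,fy=s,interpolation=cv2.INTER_CUBIC))
E
python3 - <<'E'
from h import *
a=viewer.get_image("top");b=viewer.get_image("side")
save(a,"top0.png",s=1.25);save(b,"side0.png",s=1.25)
print({k:a[k] for k in a if k not in("pixels","range_z")})
for p,q in((a,"top"),(b,"side")):
  print(q,np.array(p["T"])[:3,3])
  for n in["crate_a","crate_b","crate_a_two_lug_end","crate_b_two_lug_end","crate_b_side","mat","capper","jar_blue1","jar_orange1","beaker","reagent","petri","weight","pot","wash"]:
    r=models.landmark_of(p,n)
    print(n,[(np.round(x["location"]).tolist(),round(x["conf"],2)) for x in r][:7])
o=ctrl.get_obs();print(o["t"],o["orientation"],o["width"])
E
```

```text
{'fx': 395.11338449890377, 'fy': 395.11338449890377, 'cx': 322.4999067021037, 'cy': 195.93626715200574, 'T': array([[ 2.61257556e-02,  9.95269986e-01, -9.35686922e-02,
         4.75096874e+02],
       [-9.99533317e-01,  2.74900154e-02,  1.33209530e-02,
         1.21410475e+01],
       [ 1.58301495e-02,  9.31770053e-02,  9.95523707e-01,
         1.07066309e+03],
       [ 0.00000000e+00,  0.00000000e+00,  0.00000000e+00,
         1.00000000e+00]]), 'shot': 1}
top [ 475.09687392   12.14104746 1070.66309274]
crate_a [([317.0, 194.0], 0.68)]
crate_b [([317.0, 194.0], 0.68)]
crate_a_two_lug_end [([217.0, 242.0], 0.65), ([279.0, 195.0], 0.57)]
crate_b_two_lug_end [([275.0, 195.0], 0.97), ([437.0, 240.0], 0.44), ([278.0, 193.0], 0.37)]
crate_b_side [([317.0, 214.0], 0.69)]
mat [([437.0, 238.0], 0.83)]
capper [([206.0, 213.0], 0.96)]
jar_blue1 [([218.0, 214.0], 0.78), ([221.0, 187.0], 0.62)]
jar_orange1 [([291.0, 253.0], 0.77), ([218.0, 242.0], 0.76), ([188.0, 289.0], 0.73), ([259.0, 234.0], 0.65), ([193.0, 213.0], 0.52), ([187.0, 239.0], 0.5)]
beaker [([244.0, 143.0], 0.63), ([186.0, 242.0],
[... 499 characters left out ...]
mat [([323.0, 348.0], 0.61)]
capper [([281.0, 156.0], 0.88), ([307.0, 158.0], 0.67)]
jar_blue1 [([306.0, 158.0], 0.72), ([280.0, 158.0], 0.6), ([260.0, 276.0], 0.29)]
jar_orange1 [([215.0, 156.0], 0.78), ([274.0, 187.0], 0.77), ([261.0, 165.0], 0.69), ([277.0, 148.0], 0.6), ([251.0, 148.0], 0.59), ([260.0, 216.0], 0.57), ([315.0, 162.0], 0.22)]
beaker [([350.0, 162.0], 0.7), ([314.0, 163.0], 0.31)]
reagent [([440.0, 343.0], 0.72)]
petri [([225.0, 184.0], 0.75)]
weight [([411.0, 274.0], 0.74)]
pot [([261.0, 276.0], 0.95)]
wash [([394.0, 204.0], 0.68), ([311.0, 174.0], 0.68), ([281.0, 156.0], 0.25), ([313.0, 161.0], 0.24)]
1.6 [-3.08300080e+00 -6.03822731e-01  5.25515345e-05] 87.65067982293712
```

View pics/top0.png

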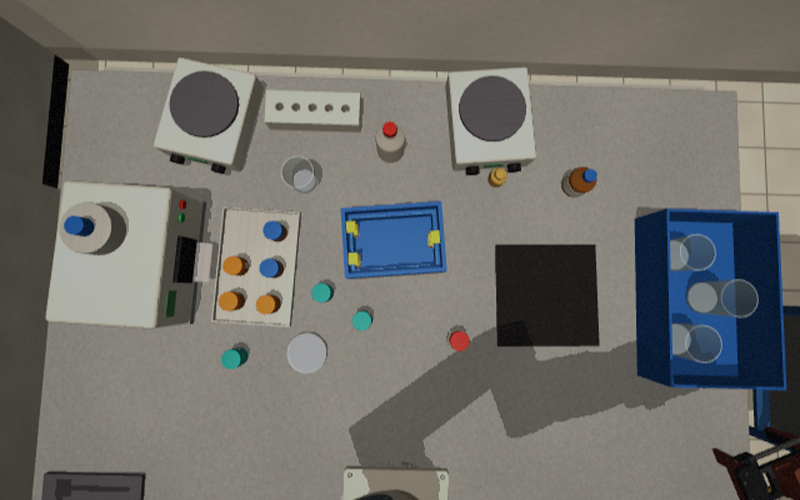

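View pics/side0.png

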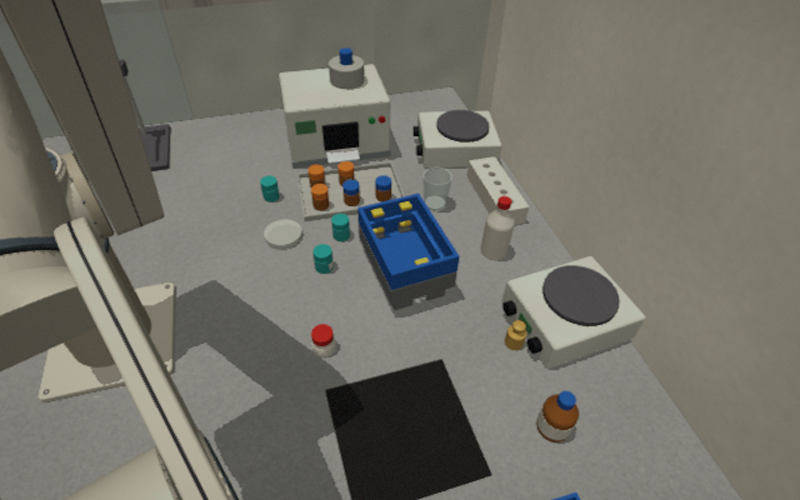

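Top view (800 px scale): two blue-capped jars in the tray at (273,230) and (270,268). There are three orange-capped ones at (233,265), (231,300) and (267,303). The blue crate is empty and nested at (394,240), with its two-lug end on the left (+y). The turquoise jars at (322,291), (362,319) and (234,357) are look-alikes. The big blue bin at (710,297) and the reagent bottle at (582,178) are not part of the job. The mat is at (547,295).

```bash
cat >> h.py <<'E'
def yaw():
    from scipy.spatial.transform import Rotation as R
    o=ctrl.get_obs(); y=R.from_rotvec(o["orientation"]).as_matrix()[:,1]
    return np.degrees(np.arctan2(y[1],y[0]))
def rect(p,z0,z1,mask,box):
    c=cloud(p);m=mask&(c[...,2]>z0)&(c[...,2]<z1)&(c[...,0]>box[0])&(c[...,0]<box[1])&(c[...,1]>box[2])&(c[...,1]<box[3])
    n,l,s,_=cv2.connectedComponentsWithStats(m.astype(np.uint8))
    if n<2: return None
    m=m&(l==1+np.argmax(s[1:,4]))
    P=c[m][:,:2].astype(np.float32)
    return cv2.minAreaRect(P),np.median(c[m][:,2]),len(P)
def hsv(p): return cv2.cvtColor(p["pixels"],cv2.COLOR_RGB2HSV)
def blue(p): h=hsv(p); return (h[...,0]>100)&(h[...,0]<125)&(h[...,1]>130)
def orange(p): h=hsv(p); return (h[...,0]>5)&(h[...,0]<19)&(h[...,1]>170)
def jars(p,mask,box,z0=40,z1=65):
    c=cloud(p);m=mask&(c[...,2]>z0)&(c[...,2]<z1)&(c[...,0]>box[0])&(c[...,0]<box[1])&(c[...,1]>box[2])&(c[...,1]<box[3])
    n,l,s,_=cv2.connectedComponentsWithStats(m.astype(np.uint8)); out=[]
    for i in range(1,n):
        if s[i,4]>25:
            q=c[l==i]; top=q[q[:,2]>q[:,2].max()-6]
            (x,y),r=cv2.minEnclosingCircle(top[:,:2].astype(np.float32)); out.append([round(x),round(y),round(r),round(float(np.median(top[:,2])))])
    return out
E
python3 - <<'E'
from h import *
p=viewer.get_image("top")
save(p,"crop1.png",(160,150,360,300),4)
print("rim",rect(p,118,135,blue(p),(300,650,-200,150)))
h=hsv(p)
print("dark mat",rect(p,-5,10,(h[...,2]<40),(200,560,-450,-150)))
tray=(250,620,150,420)
print("B",jars(p,blue(p),tray)); print("O",jars(p,orange(p),tray))
for n,u,v in(("twolug",275,195),("crb",317,194)): print(n,w(p,u,v,126 if n=="twolug" else 46))
print("mat",w(p,437,238,3),"capper",w(p,206,213,0))
for n,u,v,z in(("pot",366,267,0),("weight",393,146,0),("reagent",456,146,0),("petri",247,282,0),("beaker",244,143,0),("wash",312,122,0)): print(n,w(p,u,v,z))
print(yaw(),ctrl.get_obs()["ee_pos"])
E
```

```text
rim (((575.6008911132812, 19.274398803710938), (134.75888061523438, 194.75213623046875), 5.504772663116455), np.float64(125.40050934458782), 831)
dark mat (((465.1543273925781, -316.11798095703125), (193.6207733154297, 221.08584594726562), 1.3453446626663208), np.float64(2.6653455530528163), 5688)
B [[595, 269, 19, 55], [517, 273, 19, 55]]
O [[520, 347, 19, 55], [448, 352, 18, 56], [443, 276, 19, 55]]
twolug [562.99425635 113.41463527 126.        ]
crb [576.0741322   12.88959259  46.        ]
mat [ 469.95870198 -314.18074911    3.        ] capper [520.81719509 310.88804234   0.        ]
pot [ 387.62396151 -123.80196052    0.        ]
weight [ 719.60832807 -193.26929246    0.        ]
reagent [ 724.79764848 -368.20181275    0.        ]
petri [340.36232881 192.55918178   0.        ]
beaker [715.81165457 217.27271294   0.        ]
wash [780.49965736  32.25771396   0.        ]
-67.8345429200946 [ 235.78687154 -578.80459202  222.68332789]
```

View pics/crop1.png

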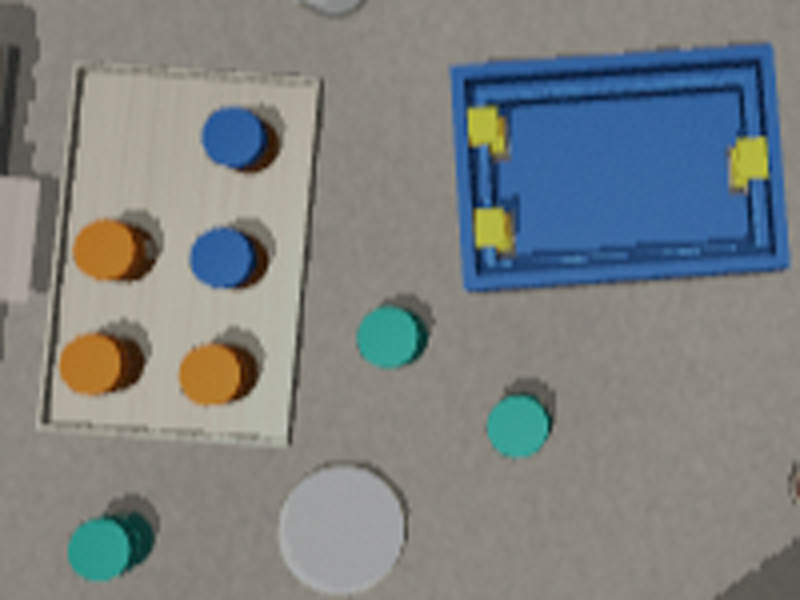

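The crop confirms two blue and three orange caps in the tray. The turquoise ones stand outside it and stay put. I'll move over the blue crate's near wall.

Emit:
play_rows --pt "11.5 24.65 0" --pt "11.5 24.65 0" --pt "11.5 24.65 0" --pt "11.5 24.65 0" --pt "11.5 24.65 0" --pt "11.5 24.65 0" --pt "11.5 24.65 0" --pt "11.5 24.65 0" --yaw '[3.05,3.05,3.05,3.05,3.05,3.05,3.05,3.05]' --gripper 0.4

```text
t: 2.32
ee_pos: [328.2, -380.4, 222.8]
orientation: [2.884, 1.245, 0.0]
ft_force: [0.6, 0.3, 0.1]
width: 52.9
grasp_force: 0.0
```

Emit:
play_rows --pt "11.5 24.65 0" --pt "11.5 24.65 0" --pt "11.5 24.65 0" --pt "11.5 24.65 0" --pt "11.5 24.65 0" --pt "11.5 24.65 0" --pt "11.5 24.65 0" --pt "11.5 24.65 0" --yaw '[3.05,3.05,3.05,3.05,3.05,3.05,3.05,3.05]'

```text
t: 2.98
ee_pos: [420.2, -183.2, 222.9]
orientation: [2.556, 1.826, 0.0]
ft_force: [1.2, 0.2, 0.1]
width: 52.6
grasp_force: 0.0
```

Emit:
play_rows --pt "11.5 24.65 0" --pt "11.5 24.65 0" --pt "11.5 24.65 0" --pt "11.5 24.65 0" --pt "11.5 24.65 0" --pt "11.5 24.65 0" --pt "11.5 24.65 0" --pt "11.5 24.65 0" --yaw '[3.05,3.05,3.05,3.05,3.05,3.05,3.05,3.05]'

```text
t: 3.65
ee_pos: [512.3, 14.1, 222.8]
orientation: [2.112, 2.326, 0.0]
ft_force: [0.7, -0.4, 0.1]
width: 52.6
grasp_force: 0.0
```

Run:
```python
from h import *
p=viewer.get_image("side")
o=ctrl.get_obs();print(o["t"],o["ee_pos"],yaw(),o["width"],o["ft_force"])
c=cloud(p);print(rect(p,118,135,blue(p),(300,720,-200,150)))
p=viewer.get_image("top");print(rect(p,118,135,blue(p),(300,720,-200,150)))
```

```text
3.7 [514.41057354  17.2444032  223.12242381] 5.75963978414385 52.77168958578567 [1.85575674 2.18802863 0.14405676]
(((572.656005859375, 16.840087890625), (136.15940856933594, 196.4826202392578), 5.789933204650879), np.float64(124.6707221857954), 845)
(((644.9434814453125, -43.19956970214844), (65.692626953125, 22.916467666625977), 76.8622817993164), np.float64(125.37055361585931), 101)
```

Emit:
play_rows --pt "-1.5 -1 0" --pt "0 0 -20" --pt "0 0 -25" --pt "0 0 -25" --pt "0 0 -25" --pt "0 0 -20" --pt "0 0 -10" --pt "0 0 -5" --yaw '[0,0,0,0,0,0,0,0]'

```text
t: 4.42
ee_pos: [508.9, 10.8, 91.4]
orientation: [-2.116, -2.32, 0.003]
ft_force: [0.7, -0.0, 0.7]
width: 53.1
grasp_force: 0.0
```

Emit:
play_rows --pt "0 0 0" --pt "0 0 0" --pt "0 0 0" --pt "0 0 0" --pt "0 0 0" --pt "0 0 0" --pt "0 0 0" --yaw '[0,0,0,0,0,0,0]' --gripper 1.0

```text
t: 5.0
ee_pos: [510.5, 11.9, 93.1]
orientation: [2.115, 2.323, 0.001]
ft_force: [3.0, 0.4, -2.2]
width: 9.6
grasp_force: 0.9
```

Emit:
play_rows --pt "0 0 0" --pt "0 0 0" --pt "0 0 0" --pt "0 0 6" --pt "0 0 8" --pt "0 0 10" --pt "0 0 12" --pt "0 0 14" --yaw '[0,0,0,0,0,0,0,0]'

```text
t: 5.67
ee_pos: [509.7, 11.8, 143.3]
orientation: [-2.115, -2.322, 0.001]
ft_force: [0.3, -0.7, -3.6]
width: 8.2
grasp_force: 30.0
```

Emit:
play_rows --pt "0 0 16" --pt "0 0 16" --pt "0 0 16" --pt "0 0 12" --pt "0 0 0" --pt "0 0 0" --yaw '[0,0,0,0,0,0]'

```text
t: 6.17
ee_pos: [510.5, 11.8, 203.5]
orientation: [2.114, 2.322, 0.002]
ft_force: [0.2, -0.3, -3.4]
width: 8.0
grasp_force: 30.0
```

Run:
```python
from h import *
p=viewer.get_image("side"); save(p,"side1.png",(200,60,520,300),2.5)
o=ctrl.get_obs();print(o["t"],o["ee_pos"],yaw(),o["width"],o["ft_force"],o["moment"],o["grasp_force"])
```

```text
6.2167 [509.85845602  11.78962438 202.6488076 ] 5.359180421817384 8.195352599176779 [ 0.53689298  0.48019945 -2.48373453] [-0.02541426  0.1643991  -0.07746187] 29.999251663684845
```

View pics/side1.png

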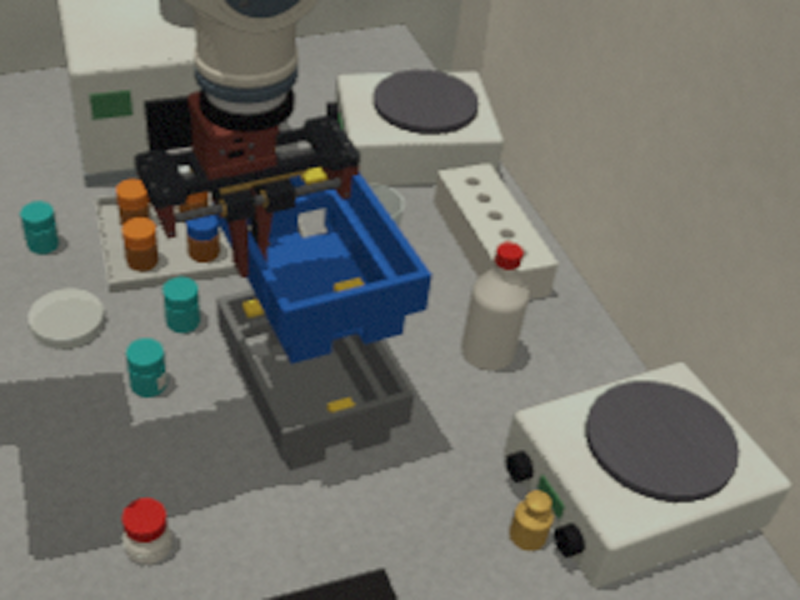

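The crate came out level and the grey one stayed put, at about (315,375) in the crop. Next I'll carry it to the mat while turning it −100°.

Emit:
play_rows --pt "-1.8 -7 0" --pt "-1.8 -10 0" --pt "-1.8 -13 0" --pt "-1.8 -14 0" --pt "-1.8 -15 0" --pt "-1.8 -15 0" --pt "-1.8 -15 0" --pt "-1.8 -15 0" --yaw '[-3,-4,-5,-5,-6,-6,-6,-6]'

```text
t: 6.88
ee_pos: [494.8, -92.7, 201.5]
orientation: [-2.797, -1.427, 0.003]
ft_force: [0.5, -0.6, -3.8]
width: 8.3
grasp_force: 30.0
```

Emit:
play_rows --pt "-1.8 -15 0" --pt "-1.8 -15 0" --pt "-1.8 -15 0" --pt "-1.8 -15 0" --pt "-1.8 -15 0" --pt "-1.8 -15 0" --pt "-1.8 -14 0" --pt "-1.8 -14 0" --yaw '[-6,-6,-6,-6,-6,-5,-5,-5]'

```text
t: 7.55
ee_pos: [480.5, -210.5, 201.4]
orientation: [-3.13, -0.249, 0.003]
ft_force: [0.1, 0.5, -2.5]
width: 7.9
grasp_force: 30.0
```

Emit:
play_rows --pt "-1.8 -14 0" --pt "-1.8 -13 0" --pt "-1.8 -9 0" --pt "-1 -4 0" --pt "0 0 0" --pt "0 0 0" --yaw '[-5,-4,-3,-2,0,0]'

```text
t: 8.05
ee_pos: [474.5, -250.0, 201.7]
orientation: [-3.138, 0.126, 0.003]
ft_force: [-0.3, -0.5, -3.1]
width: 7.7
grasp_force: 30.0
```

Run:
```python
from h import *
p=viewer.get_image("top"); save(p,"top1.png",(260,120,560,345),2.5)
o=ctrl.get_obs();print(o["t"],o["ee_pos"],yaw(),o["width"],o["ft_force"],o["moment"],o["grasp_force"])
for q in (p,viewer.get_image("side")): print(rect(q,215,255,blue(q),(300,650,-450,-150)))
c=cloud(p);m=blue(p)&(c[...,2]>215)&(c[...,2]<260)&(c[...,1]>-450)
P=c[m];A=np.c_[P[:,:2],np.ones(len(P))];print(np.linalg.lstsq(A,P[:,2],rcond=None)[0])
```

```text
8.1 [ 474.60638439 -249.75102171  201.8627946 ] -94.58447703220997 7.983452966583969 [ 0.10729213  0.44027357 -2.93692215] [ 0.25793673 -0.0309112  -0.0599543 ] 29.999317824840546
(((541.73583984375, -281.26129150390625), (63.49285888671875, 56.421173095703125), 86.15766906738281), np.float64(233.14469580666287), 261)
(((468.5667724609375, -314.67828369140625), (137.26686096191406, 196.07321166992188), 85.56278228759766), np.float64(232.91715857489714), 2461)
[7.88736303e-03 1.46397594e-02 2.31098297e+02]
```

View pics/top1.png

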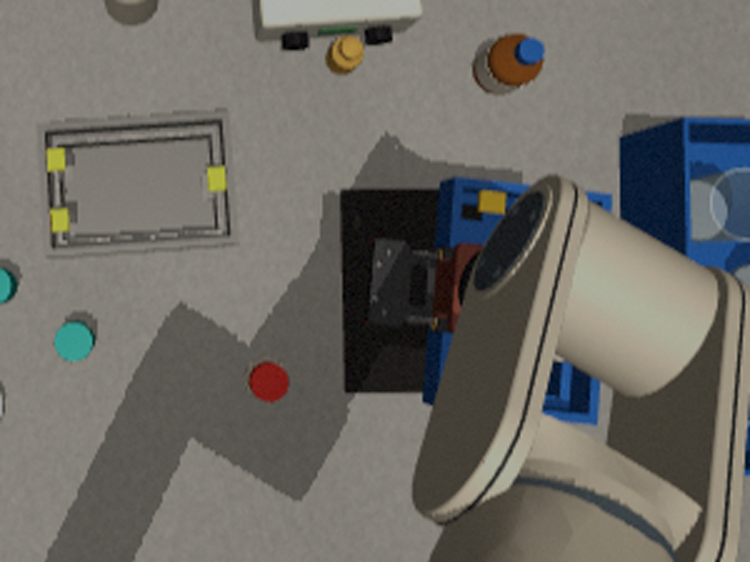

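Emit:
play_rows --pt "0 0 -15" --pt "0 0 -25" --pt "0 0 -25" --pt "0 0 -25" --pt "0 0 -25" --pt "0 0 -18" --pt "0 0 -8" --pt "0 0 -3" --yaw '[0,0,0,0,0,0,0,0]'

```text
t: 8.82
ee_pos: [474.4, -249.4, 57.3]
orientation: [-3.138, 0.125, 0.004]
ft_force: [0.6, -0.1, -3.2]
width: 7.9
grasp_force: 30.0
```

Emit:
play_rows --pt "0 0 -2" --pt "0 0 -2" --pt "0 0 -2" --pt "0 0 0" --pt "0 0 0" --yaw '[0,0,0,0,0]'

```text
t: 9.23
ee_pos: [475.5, -250.4, 53.3]
orientation: [3.139, -0.127, 0.002]
ft_force: [0.1, 0.3, -2.4]
width: 8.2
grasp_force: 30.0
```

Emit:
play_rows --pt "0 0 -1.5" --pt "0 0 -1.5" --pt "0 0 -1.5" --pt "0 0 0" --pt "0 0 0" --yaw '[0,0,0,0,0]'

```text
t: 9.65
ee_pos: [475.4, -250.4, 50.1]
orientation: [3.139, -0.127, 0.001]
ft_force: [-4.2, 3.3, 19.4]
width: 7.7
grasp_force: 30.0
```

Emit:
play_rows --pt "0 0 1" --pt "0 0 0" --pt "0 0 0" --pt "0 0 15" --pt "0 0 30" --pt "0 0 35" --pt "0 0 35" --pt "0 0 35" --yaw '[0,0,0,0,0,0,0,0]' --gripper 0.35

```text
t: 10.32
ee_pos: [474.7, -250.0, 200.4]
orientation: [-3.139, 0.127, 0.001]
ft_force: [0.9, 0.9, -0.2]
width: 55.9
grasp_force: 0.0
```

Emit:
play_rows --pt "0 15 0" --pt "0 20 0" --pt "0 25 0" --pt "0 25 0" --pt "0 25 0" --pt "0 25 0" --pt "0 25 0" --pt "0 25 0" --yaw '[6,6,6,6,6,6,6,6]'

```text
t: 10.98
ee_pos: [475.0, -64.1, 199.1]
orientation: [2.916, 1.168, 0.0]
ft_force: [0.4, -0.2, -0.3]
width: 56.9
grasp_force: 0.0
```

Emit:
play_rows --pt "0 25 0" --pt "0 25 0" --pt "0 25 0" --pt "0 25 0" --pt "0 25 0" --pt "0 25 0" --pt "0 25 0" --pt "0 25 0" --yaw '[7,7,7,7,7,7,5,5]'

```text
t: 11.65
ee_pos: [475.0, 136.0, 199.0]
orientation: [2.11, 2.328, -0.0]
ft_force: [0.4, -0.1, -0.2]
width: 57.2
grasp_force: 0.0
```

Run:
```python
from h import *
o=ctrl.get_obs();print(o["t"],o["ee_pos"],yaw(),o["width"])
tray=(250,680,150,420)
for n in("top","side"):
  q=viewer.get_image(n); print(n,"B",jars(q,blue(q),tray),"O",jars(q,orange(q),tray))
  print(rect(q,70,95,blue(q),(300,650,-450,-150)))
  h=hsv(q); c=cloud(q); g=(h[...,1]<60); print("grey",rect(q,72,90,g,(450,700,-100,150)))
  if n=="top": save(q,"top2.png",(180,120,560,345),2)
```

```text
11.65 [474.95209143 136.01888024 199.04040514] 5.623334185563672 57.23166746914592
top B [[594, 268, 18, 56]] O []
(((471.9868469238281, -313.7176208496094), (138.5877685546875, 196.33346557617188), 85.45011901855469), np.float64(82.03243706476883), 1051)
grey (((576.4088745117188, 19.32689666748047), (136.23036193847656, 196.0643310546875), 5.544984340667725), np.float64(79.38582670654256), 834)
side B [[594, 266, 20, 54], [514, 272, 20, 54]] O [[518, 345, 20, 54], [442, 350, 21, 54], [439, 275, 20, 54]]
(((469.1243591308594, -314.9488220214844), (137.53057861328125, 195.9112548828125), 85.4912338256836), np.float64(81.91020593103599), 1789)
grey (((572.824951171875, 18.769256591796875), (137.87039184570312, 198.80833435058594), 5.573822498321533), np.float64(78.68136846254617), 873)
```

View pics/top2.png

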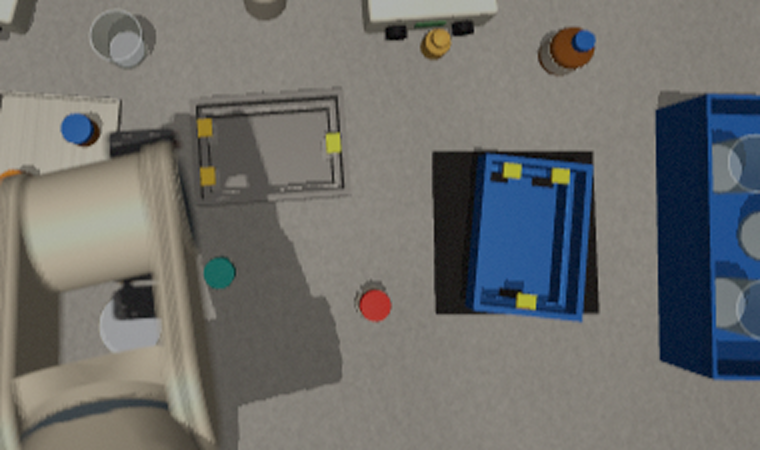

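Emit:
play_rows --pt "8 20 0" --pt "8 30 0" --pt "8 35 0" --pt "8 30 0" --pt "5.5 15 0" --pt "3 6.5 0" --pt "0 0 0" --pt "0 0 0" --yaw '[0,0,0,0,0,0,0,0]'

```text
t: 12.42
ee_pos: [515.3, 270.2, 198.7]
orientation: [-2.116, -2.322, 0.002]
ft_force: [-0.3, -0.3, -1.1]
width: 57.4
grasp_force: 0.0
```

Emit:
play_rows --pt "0 0 -20" --pt "0 0 -35" --pt "0 0 -35" --pt "0 0 -35" --pt "0 0 -28" --pt "0 0 -15" --pt "0 0 -8" --pt "0 0 -2" --yaw '[0,0,0,0,0,0,0,0]'

```text
t: 13.08
ee_pos: [514.6, 269.5, 19.9]
orientation: [-2.116, -2.321, 0.004]
ft_force: [0.3, 0.1, 0.3]
width: 56.8
grasp_force: 0.0
```

Emit:
play_rows --pt "0 0 0" --pt "0 0 0" --pt "0 0 0" --pt "0 0 0" --pt "0 0 0" --yaw '[0,0,0,0,0]' --gripper 1.0

```text
t: 13.5
ee_pos: [516.5, 271.6, 22.6]
orientation: [2.114, 2.322, 0.003]
ft_force: [-0.4, -2.5, 7.1]
width: 39.5
grasp_force: 30.0
```

Emit:
play_rows --pt "0 0 10" --pt "0 0 20" --pt "0 0 30" --pt "0 0 30" --pt "3 -15 30" --pt "5 -30 3" --pt "7 -35 0" --pt "8 -35 0" --yaw '[0,0,0,0,0,0,0,0]'

```text
t: 14.17
ee_pos: [538.8, 155.8, 146.1]
orientation: [2.112, 2.324, 0.003]
ft_force: [1.0, -0.7, -1.0]
width: 39.5
grasp_force: 30.0
```

Emit:
play_rows --pt "8 -35 0" --pt "8 -35 0" --pt "8 -35 0" --pt "7 -30 0" --pt "5 -22 0" --pt "3 -12 0" --pt "0 -2.5 0" --pt "0 0 0" --yaw '[0,0,0,0,0,0,0,0]'

```text
t: 14.83
ee_pos: [577.4, -15.3, 144.5]
orientation: [-2.116, -2.322, -0.0]
ft_force: [0.4, -0.4, -0.5]
width: 39.9
grasp_force: 30.0
```

Emit:
play_rows --pt "0 0 0" --pt "0 0 0" --yaw '[0,0]'

```text
t: 15.0
ee_pos: [577.2, -13.8, 144.2]
orientation: [-2.113, -2.324, 0.0]
ft_force: [-0.0, 0.0, -1.3]
width: 39.8
grasp_force: 30.0
```

Run:
```python
from h import *
o=ctrl.get_obs();print(o["t"],o["ee_pos"],yaw(),o["width"],o["ft_force"],o["grasp_force"])
q=viewer.get_image("side"); save(q,"side2.png",(230,90,450,255),3)
h=hsv(q);print("grey",rect(q,72,90,h[...,1]<60,(450,700,-100,150)))
```

```text
15.0 [577.19405566 -13.84949756 144.18960395] 5.438277229199237 39.80490819350434 [-0.03629553  0.01143255 -1.31170777] 29.999409914016724
grey (((572.626220703125, 18.21776580810547), (137.5118865966797, 198.414794921875), 5.471955299377441), np.float64(78.69934089640509), 658)
```

View pics/side2.png

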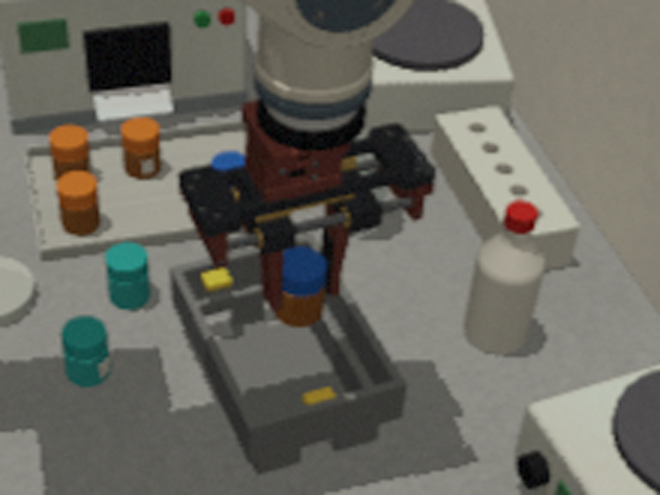

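Emit:
play_rows --pt "0 0 -15" --pt "0 0 -25" --pt "0 0 -25" --pt "0 0 -25" --pt "0 0 -17" --pt "0 0 -8" --pt "0 0 -3" --pt "0 0 -1.5" --yaw '[0,0,0,0,0,0,0,0]'

```text
t: 15.72
ee_pos: [577.6, -14.6, 24.6]
orientation: [-2.114, -2.324, 0.0]
ft_force: [0.2, -1.0, -0.8]
width: 39.8
grasp_force: 30.0
```

Emit:
play_rows --pt "0 0 -1" --pt "0 0 -1" --pt "0 0 0" --pt "0 0 0" --yaw '[0,0,0,0]'

```text
t: 16.05
ee_pos: [578.4, -15.2, 23.6]
orientation: [2.114, 2.322, 0.002]
ft_force: [0.9, 0.7, 1.8]
width: 39.7
grasp_force: 30.0
```

Emit:
play_rows --pt "0 0 -0.5" --pt "0 0 0" --pt "0 0 0" --pt "0 0 0" --pt "0 0 15" --pt "0 0 30" --pt "0 0 35" --pt "0 0 35" --yaw '[0,0,0,0,0,0,0,0]' --gripper 0.35

```text
t: 16.72
ee_pos: [576.7, -15.2, 137.8]
orientation: [-2.114, -2.322, 0.002]
ft_force: [-0.3, 0.1, -0.3]
width: 57.0
grasp_force: 0.0
```

Emit:
play_rows --pt "0 15 10" --pt "2 35 0" --pt "3 40 0" --pt "3 41 0" --pt "3 41 0" --pt "3 40 0" --pt "2 35 0" --pt "0 22 0" --yaw '[0,0,0,0,0,0,0,0]'

```text
t: 17.38
ee_pos: [593.6, 257.3, 147.2]
orientation: [-2.113, -2.325, -0.002]
ft_force: [0.3, -0.6, 0.3]
width: 57.2
grasp_force: 0.0
```

Emit:
play_rows --pt "0 11 0" --pt "0 2 0" --pt "0 0 0" --pt "0 0 0" --pt "0 0 0" --yaw '[0,0,0,0,0]'

```text
t: 17.8
ee_pos: [593.7, 265.1, 147.1]
orientation: [-2.117, -2.321, 0.001]
ft_force: [1.1, 0.1, -0.6]
width: 57.2
grasp_force: 0.0
```

Descend 126 to TCP about 21.

Emit:
play_rows --pt "0.5 2 -20" --pt "0 0 -30" --pt "0 0 -30" --pt "0 0 -25" --pt "0 0 -14" --pt "0 0 -5" --pt "0 0 -2" --pt "0 0 0" --yaw '[0,0,0,0,0,0,0,0]'

```text
t: 18.47
ee_pos: [594.8, 268.6, 21.8]
orientation: [2.116, 2.322, 0.001]
ft_force: [0.4, -0.1, 0.2]
width: 57.1
grasp_force: 0.0
```

Emit:
play_rows --pt "0 0 0" --pt "0 0 0" --pt "0 0 0" --pt "0 0 0" --pt "0 0 0" --yaw '[0,0,0,0,0]' --gripper 1.0

```text
t: 18.88
ee_pos: [594.8, 269.2, 22.5]
orientation: [2.114, 2.322, 0.003]
ft_force: [-0.7, 0.0, 6.6]
width: 39.7
grasp_force: 30.0
```

Emit:
play_rows --pt "0 0 10" --pt "0 0 20" --pt "0 0 30" --pt "0 0 35" --pt "0 -15 30" --pt "-2 -30 0" --pt "-3 -35 0" --pt "-4 -35 0" --yaw '[0,0,0,0,0,0,0,0]'

```text
t: 19.55
ee_pos: [585.2, 153.2, 147.7]
orientation: [2.112, 2.324, 0.003]
ft_force: [0.3, -0.3, -1.2]
width: 39.5
grasp_force: 30.0
```

Emit:
play_rows --pt "-4 -35 0" --pt "-4 -30 0" --pt "-3 -20 0" --pt "-3 -13 0" --pt "0 0 0" --pt "0 0 0" --pt "0 0 0" --yaw '[0,0,0,0,0,0,0]'

```text
t: 20.13
ee_pos: [571.4, 56.7, 146.4]
orientation: [2.115, 2.323, 0.001]
ft_force: [0.3, 0.1, -1.0]
width: 39.6
grasp_force: 30.0
```

Run:
```python
from h import *
o=ctrl.get_obs();print(o["t"],o["ee_pos"],yaw(),o["width"],o["ft_force"],o["grasp_force"])
q=viewer.get_image("side"); h=hsv(q);print("grey",rect(q,72,90,h[...,1]<60,(450,700,-100,150)))
print(jars(q,blue(q),(450,700,-100,150),30,62))
```

```text
20.1333 [571.37848284  56.70690111 146.41604355] 5.385965074393059 39.595892976828594 [ 0.32484949  0.09773893 -1.00333514] 29.999604374170303
grey (((573.0493774414062, 18.480789184570312), (137.72332763671875, 198.9974822998047), 5.495812892913818), np.float64(78.56360166504726), 795)
[[576, -15, 20, 55]]
```

Emit:
play_rows --pt "0 -2 -15" --pt "0 -1 -25" --pt "0 0 -25" --pt "0 0 -25" --pt "0 0 -17" --pt "0 0 -9" --pt "0 0 -3" --pt "0 0 -1.5" --yaw '[0,0,0,0,0,0,0,0]'

```text
t: 20.85
ee_pos: [571.2, 53.5, 25.4]
orientation: [-2.114, -2.324, 0.0]
ft_force: [-0.3, -0.9, -1.1]
width: 39.5
grasp_force: 30.0
```

Emit:
play_rows --pt "0 0 -1" --pt "0 0 -1" --pt "0 0 0" --pt "0 0 0" --yaw '[0,0,0,0]'

```text
t: 21.18
ee_pos: [571.6, 52.8, 24.5]
orientation: [2.115, 2.322, 0.002]
ft_force: [-0.3, 0.0, -1.0]
width: 39.8
grasp_force: 30.0
```

Emit:
play_rows --pt "0 0 -1" --pt "0 0 -0.5" --pt "0 0 0" --pt "0 0 0" --pt "0 0 0" --yaw '[0,0,0,0,0]'

```text
t: 21.6
ee_pos: [571.6, 52.8, 23.4]
orientation: [2.115, 2.322, 0.001]
ft_force: [-2.3, 0.4, 9.7]
width: 39.4
grasp_force: 30.0
```

Emit:
play_rows --pt "0 0 0" --pt "0 0 0" --pt "0 0 0" --pt "0 0 15" --pt "0 0 30" --pt "0 0 40" --pt "0 0 40" --pt "0 0 40" --yaw '[0,0,0,0,0,0,0,0]' --gripper 0.35

```text
t: 22.27
ee_pos: [570.5, 52.7, 188.5]
orientation: [-2.115, -2.322, 0.001]
ft_force: [-0.0, 0.4, 0.6]
width: 56.8
grasp_force: 0.0
```

Emit:
play_rows --pt "-4 -15 10" --pt "-6 -25 0" --pt "-7 -29 0" --pt "-7 -29 0" --pt "-7 -29 0" --pt "-7 -29 0" --pt "-7 -29 0" --pt "-7 -29 0" --yaw '[5,5,5,5,5,5,5,5]'

```text
t: 22.93
ee_pos: [518.4, -162.5, 197.1]
orientation: [-1.187, -2.909, 0.0]
ft_force: [0.7, -0.6, -0.3]
width: 57.0
grasp_force: 0.0
```

Emit:
play_rows --pt "-7 -29 0" --pt "-7 -29 0" --pt "-7 -29 0" --pt "-7 -29 0" --pt "-7 -29 0" --pt "-7 -29 0" --pt "-7 -24 0" --pt "-5 -19 0" --yaw '[5,5,5,5,5,5,5,5]'

```text
t: 23.6
ee_pos: [464.2, -380.1, 197.0]
orientation: [-0.122, -3.139, 0.0]
ft_force: [-0.1, 0.3, -0.7]
width: 57.4
grasp_force: 0.0
```

Run:
```python
from h import *
for n in("top","side"):
  q=viewer.get_image(n)
  print(n,rect(q,70,95,blue(q),(300,650,-500,-150)))
  h=hsv(q);print("grey",rect(q,72,90,h[...,1]<60,(450,700,-100,150)))
  print(jars(q,blue(q),(450,700,-100,150),30,62))
  if n=="top": save(q,"top3.png",(250,120,550,345),2.5)
o=ctrl.get_obs();print(o["t"],o["ee_pos"],yaw(),o["qpos"])
```

```text
top (((471.85797119140625, -313.31689453125), (137.2808837890625, 196.19528198242188), 85.32847595214844), np.float64(82.05834471057977), 930)
grey (((576.4989624023438, 19.45677947998047), (136.482666015625, 196.23458862304688), 5.5828328132629395), np.float64(79.54388343182279), 843)
[[578, -13, 19, 56], [572, 54, 19, 56]]
side (((422.6988220214844, -311.0382995605469), (137.06008911132812, 102.71134185791016), 85.48046112060547), np.float64(81.92975047853605), 860)
grey None
[]
23.7 [ 464.27697376 -380.76999235  196.98007215] 85.2963334483058 [-7.06501230e-01  4.17204521e-01  1.70642340e+00 -4.94977759e-04
  1.01736012e+00 -2.19494313e+00]
```

View pics/top3.png

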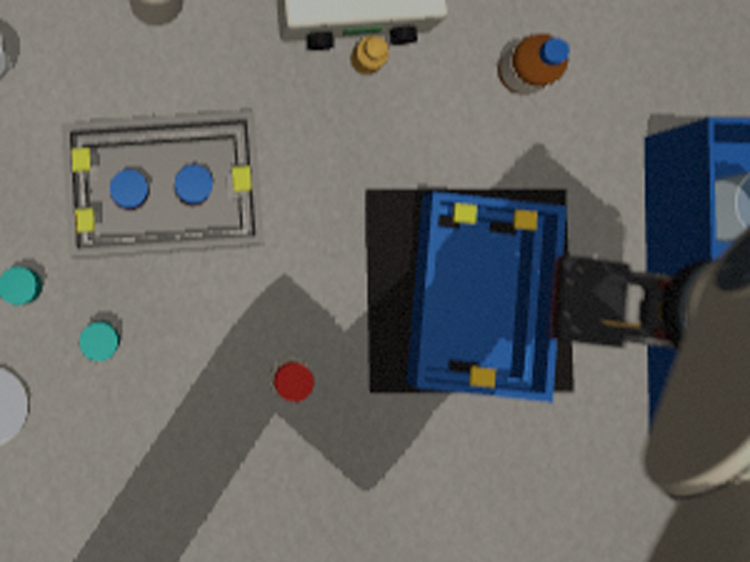

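Run:
```python
from h import *
q=viewer.get_image("top");c=cloud(q)
m=blue(q)&(c[...,1]<-420)&(c[...,0]>350)&(c[...,0]<600)
P=c[m];print(P.min(0),P.max(0))
for lo in range(0,200,25):
  s=P[(P[:,2]>lo)&(P[:,2]<lo+25)]
  if len(s):print(lo,len(s),s[:,1].max(), s[:,0].min(),s[:,0].max())
```

```text
[ 351.0173777  -730.97203148   -2.36226507] [ 599.99034954 -506.04437104  134.10525762]
0 406 -506.5669617272043 351.0173776963867 599.9903495408104
25 378 -507.1911920205511 358.0694162409425 599.9152297062546
50 394 -506.30170558273875 393.8229055579897 599.9749374375277
75 427 -506.99952573121465 503.5402983775378 599.9467288802738
100 499 -506.95777819411893 498.9778896948011 599.9462145622363
125 267 -506.0443710421268 489.4189194901026 599.68126204902
```

Emit:
play_rows --pt "1 2 -15" --pt "0 0 -28" --pt "0 0 -30" --pt "0 0 -30" --pt "0 0 -24" --pt "0 0 -13" --pt "0 0 -5" --pt "0 0 -2" --yaw '[0.2,0,0,0,0,0,0,0]'

```text
t: 24.42
ee_pos: [466.2, -375.4, 49.7]
orientation: [-0.122, -3.138, -0.001]
ft_force: [0.6, 0.7, 0.3]
width: 57.1
grasp_force: 0.0
```

Emit:
play_rows --pt "0 0 0" --pt "0 0 0" --pt "0 0 0" --pt "0 0 0" --pt "0 0 0" --pt "0 0 0" --pt "0 0 0" --pt "0 0 0" --yaw '[0,0,0,0,0,0,0,0]' --gripper 1.0

```text
t: 25.08
ee_pos: [466.2, -376.6, 50.4]
orientation: [0.122, 3.139, -0.001]
ft_force: [0.4, -0.6, 1.8]
width: 8.3
grasp_force: 30.0
```

Emit:
play_rows --pt "0 0 0" --pt "0 0 0" --pt "0 0 6" --pt "0 0 10" --pt "0 0 15" --pt "0 0 20" --pt "0 0 25" --pt "0 0 25" --yaw '[0,0,0,0,0,0,0,0]'

```text
t: 25.75
ee_pos: [465.5, -375.6, 152.2]
orientation: [-0.121, -3.138, -0.002]
ft_force: [0.2, -0.8, -3.5]
width: 7.6
grasp_force: 30.0
```

Emit:
play_rows --pt "0 0 25" --pt "0 0 25" --pt "0 0 20" --pt "0 0 10" --pt "0 0 0" --pt "0 0 0" --yaw '[0,0,0,0,0,0]'

```text
t: 26.25
ee_pos: [465.8, -375.9, 231.1]
orientation: [0.121, 3.139, -0.0]
ft_force: [-0.9, 0.1, -3.4]
width: 7.5
grasp_force: 30.0
```

Emit:
play_rows --pt "1 8 0" --pt "2 14 0" --pt "2 18 0" --pt "3 21 0" --pt "3 23 0" --pt "3 24 0" --pt "3 24 0" --pt "3 24 0" --yaw '[-2,-3,-4,-4,-4,-4,-4,-4]'

```text
t: 26.92
ee_pos: [484.8, -218.5, 229.0]
orientation: [-0.908, -3.003, -0.001]
ft_force: [0.6, 0.2, -2.9]
width: 7.4
grasp_force: 30.0
```

Emit:
play_rows --pt "3 24 0" --pt "3 24 0" --pt "3 24 0" --pt "3 24 0" --pt "3 24 0" --pt "3 23 0" --pt "2 22 0" --pt "2 20 0" --yaw '[-5,-5,-5,-5,-5,-5,-5,-4]'

```text
t: 27.58
ee_pos: [506.5, -33.7, 229.1]
orientation: [-1.859, -2.528, 0.003]
ft_force: [0.8, 0.3, -3.3]
width: 7.7
grasp_force: 30.0
```

Emit:
play_rows --pt "2 18 0" --pt "1 14 0" --pt "1 9 0" --pt "0 4.5 0" --pt "0 2 0" --pt "0 0 0" --pt "0 0 0" --pt "0 0 0" --yaw '[-4,-3,-3,-2,0,0,0,0]'

```text
t: 28.25
ee_pos: [511.6, 11.9, 230.6]
orientation: [-2.11, -2.326, 0.001]
ft_force: [0.6, -0.6, -3.7]
width: 7.9
grasp_force: 30.0
```

```bash
cat >> h.py <<'E'
def grey(q,box=(450,720,-150,180)): return rect(q,72,90,hsv(q)[...,1]<60,box)
def fmt(r): return None if r is None else np.round([*r[0][0],*r[0][1],r[0][2],r[1],r[2]],1)
E
python3 - <<'E'
from h import *
o=ctrl.get_obs();print(o["t"],o["ee_pos"],yaw(),o["width"],o["moment"])
for n in("side","top"):
  q=viewer.get_image(n); c=cloud(q)
  print(n,fmt(rect(q,235,285,blue(q),(400,750,-200,200))),fmt(grey(q)))
  if n=="side":
    save(q,"side3.png",(230,60,450,225),3)
    m=blue(q)&(c[...,2]>245)&(c[...,2]<285)&(c[...,1]>-150);P=c[m];r=rect(q,235,285,blue(q),(400,750,-200,200))
    A=np.c_[P[:,:2],np.ones(len(P))];print(np.linalg.lstsq(A,P[:,2],rcond=None)[0], np.percentile(P[:,2],[5,50,95]))
E
```

```text
28.25 [511.64421197  11.93942351 230.57115811] 5.581303597113492 7.876172509686027 [-0.07437198  0.15691934  0.01511773]
side [ 574.3   -2.9  137.4  159.5    6.4  254.4 1377. ] [572.3  19.1 137.1 201.7   6.   78.8 651. ]
[-8.69197286e-03  1.72497531e-03  2.62134462e+02] [246.60169609 258.79830777 263.51724524]
top [607.   22.   73.4 195.6   6.3 261.9 685. ] [644.3 -59.4   2.    5.5  26.8  77.9   4. ]
```

View pics/side3.png

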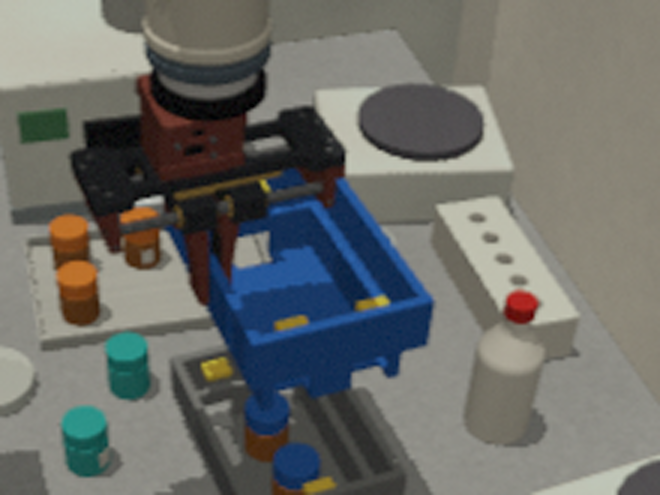

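Emit:
play_rows --pt "0.5 0.7 -10" --pt "0.5 0.6 -20" --pt "0 0 -25" --pt "0 0 -20" --pt "0 0 -10" --pt "0 0 -8" --pt "0 0 0" --pt "0 0 0" --yaw '[-0.4,0,0,0,0,0,0,0]'

```text
t: 29.02
ee_pos: [513.4, 13.5, 138.3]
orientation: [2.119, 2.319, 0.0]
ft_force: [0.4, 0.0, -3.0]
width: 7.7
grasp_force: 30.0
```

Run:
```python
from h import *
o=ctrl.get_obs();print(o["t"],o["ee_pos"],yaw(),o["width"],o["moment"])
for n in("side","top"):
  q=viewer.get_image(n); c=cloud(q)
  print(n,fmt(rect(q,150,190,blue(q),(400,750,-200,200))),fmt(grey(q)))
  save(q,n+"4.png",(240,120,440,270) if n=="side" else (250,140,400,250),4)
```

```text
29.0167 [513.42328141  13.54685068 138.32839549] 5.150705561795871 7.703678264334627 [ 0.00629736  0.05104662 -0.00898176]
side [576.6  -4.5 136.9 153.    5.6 166.2 939. ] [572.9  17.6 137.1 197.9   5.7  78.7 504. ]
top [591.7  21.5 108.4 196.2   6.6 170.5 565. ] None
```

View pics/side4.png

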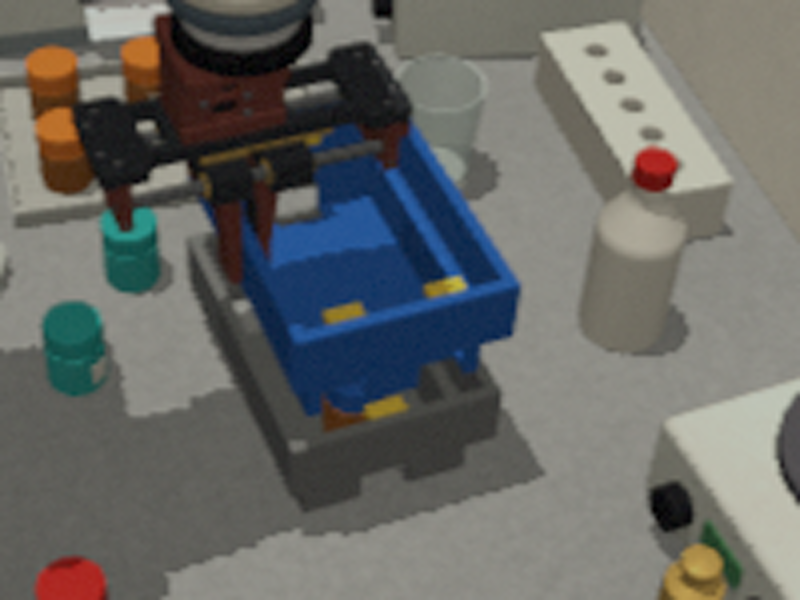

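Emit:
play_rows --pt "-1.5 0.3 0" --pt "0 0 -4" --pt "0 0 -4" --pt "0 0 -3" --pt "0 0 -3" --pt "0 0 0" --yaw '[0,0,0,0,0,0]'

```text
t: 29.62
ee_pos: [511.1, 13.9, 123.4]
orientation: [-2.119, -2.319, 0.001]
ft_force: [-0.3, -0.0, -2.9]
width: 7.7
grasp_force: 30.0
```

Emit:
play_rows --pt "0 0 -1.5" --pt "0 0 -1.5" --pt "0 0 0" --pt "0 0 0" --yaw '[0,0,0,0]'

```text
t: 29.95
ee_pos: [511.6, 13.9, 121.1]
orientation: [-2.119, -2.319, 0.0]
ft_force: [-0.8, -0.5, -2.9]
width: 8.1
grasp_force: 30.0
```

Emit:
play_rows --pt "0 0 -1" --pt "0 0 -1" --pt "0 0 0" --pt "0 0 0" --yaw '[0,0,0,0]'

```text
t: 30.28
ee_pos: [511.7, 13.9, 119.4]
orientation: [2.119, 2.319, 0.0]
ft_force: [-1.2, 0.2, 0.5]
width: 7.9
grasp_force: 30.0
```

Run:
```python
from h import *
o=ctrl.get_obs();print(o["t"],o["ee_pos"],o["ft_force"],o["moment"])
q=viewer.get_image("side")
print(fmt(rect(q,130,165,blue(q),(400,750,-200,200))),fmt(grey(q)))
```

```text
30.2833 [511.7463376   13.91101511 119.38420926] [-1.1936018   0.17113808  0.47465181] [-0.07749911  0.14351054 -0.0138924 ]
[574.9  -2.5 138.3 155.4   5.8 147.  949. ] [572.4  18.3 137.2 200.1   6.   78.6 476. ]
```

Contact is starting. I'll go one more mm, release and back off toward the tray.

Emit:
play_rows --pt "0 0 -1" --pt "0 0 0" --pt "0 0 0" --yaw '[0,0,0]'

```text
t: 30.58
ee_pos: [511.7, 13.9, 119.3]
orientation: [2.119, 2.319, 0.0]
ft_force: [-5.4, 0.1, 12.5]
width: 7.5
grasp_force: 30.0
```

Emit:
play_rows --pt "0 0 0" --pt "0 0 0" --pt "0 0 0" --pt "0 0 0" --pt "0 0 15" --pt "0 0 25" --pt "0 0 30" --pt "0 0 30" --yaw '[0,0,0,0,0,0,0,0]' --gripper 0.35

```text
t: 31.25
ee_pos: [511.1, 13.9, 218.7]
orientation: [-2.118, -2.318, 0.002]
ft_force: [1.0, -0.4, 0.5]
width: 56.0
grasp_force: 0.0
```

Emit:
play_rows --pt "0 15 0" --pt "0 30 0" --pt "0 35 0" --pt "0 40 0" --pt "0 40 0" --pt "0 40 0" --pt "0 35 0" --pt "0 20 0" --yaw '[0,0,0,0,0,0,0,0]'

```text
t: 31.92
ee_pos: [511.4, 272.4, 218.1]
orientation: [-2.117, -2.321, -0.002]
ft_force: [-0.0, -0.0, -0.3]
width: 57.0
grasp_force: 0.0
```

Run:
```python
from h import *
for n in("side","top"):
  q=viewer.get_image(n); c=cloud(q)
  print(n,"blue",fmt(rect(q,140,165,blue(q),(400,750,-200,200))),"grey",fmt(grey(q)))
  m=blue(q)&(c[...,2]>143)&(c[...,2]<162)&(c[...,1]>-150)&(c[...,1]<180);P=c[m]
  print(np.linalg.lstsq(np.c_[P[:,:2],np.ones(len(P))],P[:,2],rcond=None)[0],np.median(P[:,2]))
  tray=(250,680,150,420);print("O",jars(q,orange(q),tray))
  if n=="side": save(q,"side5.png",(230,90,450,255),3)
o=ctrl.get_obs();print(o["t"],o["ee_pos"],yaw())
```

```text
side blue [ 572.6   19.3  136.9  198.2    5.5  150.1 1050. ] grey [571.6  18.2 136.1 200.3   6.4  78.7 491. ]
[-3.03526708e-03 -1.14960841e-03  1.51444865e+02] 150.5542432085777
O [[516, 345, 19, 54], [444, 351, 19, 54], [439, 275, 20, 55]]
top blue [575.7  20.6 134.5 195.    5.1 151.4 917. ] grey [5.032e+02 7.370e+01 2.000e-01 1.470e+01 2.000e+00 7.900e+01 7.000e+00]
[-3.07212311e-03  3.93229305e-04  1.52970669e+02] 151.45985520280112
O [[443, 275, 19, 55]]
32.0167 [511.45093174 271.93661639 217.87837976] 5.373303489452317
```

View pics/side5.png

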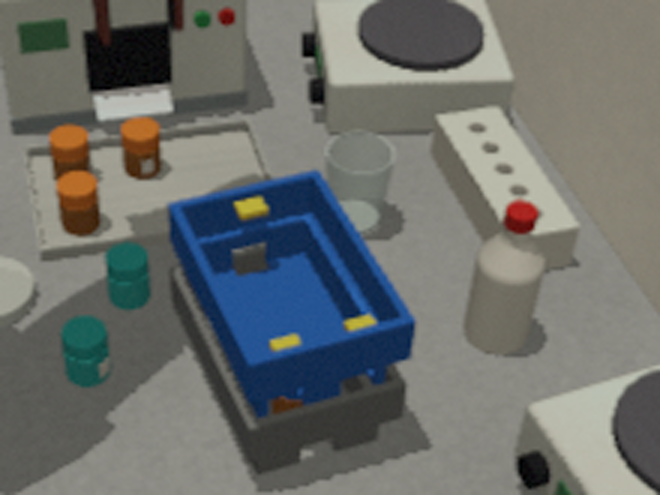

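The blue crate is stacked and level on the lugs: the rims are 72 mm apart and the yellow pair is at the −y end. Now the orange jars, starting with (440,275).

Emit:
play_rows --pt "-10 1 0" --pt "-18 1 -10" --pt "-20 1 -20" --pt "-15 0.5 -20" --pt "-8 0 -20" --pt "0 0 -20" --pt "0 0 0" --pt "0 0 0" --yaw '[0,0,0,0,0,0,0,0]'

```text
t: 32.68
ee_pos: [439.8, 270.9, 127.8]
orientation: [-2.12, -2.317, 0.004]
ft_force: [-0.3, 0.2, -0.1]
width: 57.0
grasp_force: 0.0
```

Emit:
play_rows --pt "0 0 -20" --pt "0 0 -30" --pt "0 0 -25" --pt "0 0 -17" --pt "0 0 -10" --pt "0 0 -5" --pt "0 0 0" --yaw '[0,0,0,0,0,0,0]'

```text
t: 33.27
ee_pos: [441.0, 272.2, 21.3]
orientation: [2.12, 2.319, -0.0]
ft_force: [0.2, -0.0, 0.2]
width: 57.5
grasp_force: 0.0
```

Emit:
play_rows --pt "0 3 0" --pt "0 0 0" --yaw '[0,0]'

```text
t: 33.43
ee_pos: [441.7, 276.3, 22.5]
orientation: [2.119, 2.319, 0.004]
ft_force: [0.5, -0.0, -0.9]
width: 57.2
grasp_force: 0.0
```

Emit:
play_rows --pt "0 0 0" --pt "0 0 0" --pt "0 0 0" --pt "0 0 0" --pt "0 0 10" --pt "0 0 20" --pt "0 0 30" --pt "0 0 35" --yaw '[0,0,0,0,0,0,0,0]' --gripper 1.0

```text
t: 34.1
ee_pos: [439.2, 274.6, 116.3]
orientation: [-2.118, -2.318, 0.006]
ft_force: [0.4, -0.5, -1.2]
width: 39.7
grasp_force: 30.0
```

Emit:
play_rows --pt "0 0 35" --pt "0 0 30" --pt "5 -10 20" --pt "11 -22 0" --pt "14 -30 0" --pt "15 -33 0" --pt "15 -33 0" --pt "15 -33 0" --yaw '[0,0,0,0,0,0,0,0]'

```text
t: 34.77
ee_pos: [515.6, 112.9, 201.9]
orientation: [2.118, 2.32, 0.0]
ft_force: [0.9, 0.3, -2.1]
width: 39.5
grasp_force: 30.0
```

Emit:
play_rows --pt "15 -33 0" --pt "15 -33 0" --pt "13 -30 0" --pt "11 -22 0" --pt "6 -14 0" --pt "3 -6 0" --pt "0 0 0" --pt "0 0 0" --yaw '[0,0,0,0,0,0,0,0]'

```text
t: 35.43
ee_pos: [578.0, -22.9, 201.1]
orientation: [-2.119, -2.319, 0.0]
ft_force: [1.3, 0.0, -0.4]
width: 39.6
grasp_force: 30.0
```

Run:
```python
from h import *
q=viewer.get_image("side")
print("blue",fmt(rect(q,140,165,blue(q),(400,750,-200,200))),"grey",fmt(grey(q)))
o=ctrl.get_obs();print(o["t"],o["ee_pos"],yaw(),o["width"],o["ft_force"])
```

```text
blue [573.2  18.3 137.4 197.    5.2 150.2 787. ] grey [572.7  18.3 137.  199.5   5.7  78.8 492. ]
35.4833 [577.89165361 -22.5011929  201.12325216] 5.2052703591590825 39.82317529114559 [-0.22456278  0.62059647 -0.05756116]
```

Emit:
play_rows --pt "0.5 -3 -10" --pt "0 0 -22" --pt "0 0 -25" --pt "0 0 -22" --pt "0 0 -14" --pt "0 0 -6" --pt "0 0 -3" --pt "0 0 -1" --yaw '[0,0,0,0,0,0,0,0]'

```text
t: 36.15
ee_pos: [578.9, -26.1, 97.9]
orientation: [-2.118, -2.32, 0.001]
ft_force: [-0.8, 0.1, -1.0]
width: 39.6
grasp_force: 30.0
```

Emit:
play_rows --pt "0 0 -1" --pt "0 0 0" --pt "0 0 0" --yaw '[0,0,0]'

```text
t: 36.4
ee_pos: [579.7, -26.6, 98.1]
orientation: [2.118, 2.318, 0.002]
ft_force: [-0.3, 0.2, -1.4]
width: 39.3
grasp_force: 30.0
```

Emit:
play_rows --pt "0 0 -1.3" --pt "0 0 -1" --pt "0 0 0" --pt "0 0 0" --yaw '[0,0,0,0]'

```text
t: 36.73
ee_pos: [579.1, -26.6, 94.9]
orientation: [2.119, 2.319, -0.0]
ft_force: [-0.1, 0.3, -0.0]
width: 39.6
grasp_force: 30.0
```

Emit:
play_rows --pt "0 0 -0.7" --pt "0 0 0" --pt "0 0 0" --yaw '[0,0,0]'

```text
t: 36.98
ee_pos: [579.1, -26.7, 94.7]
orientation: [2.119, 2.319, 0.0]
ft_force: [-2.0, -0.5, 5.1]
width: 39.4
grasp_force: 30.0
```

Emit:
play_rows --pt "0 0 0" --pt "0 0 0" --pt "0 0 0" --pt "0 0 10" --pt "0 0 25" --pt "0 0 30" --pt "0 0 30" --pt "0 10 10" --yaw '[0,0,0,0,0,0,0,0]' --gripper 0.35

```text
t: 37.65
ee_pos: [581.4, -17.6, 204.0]
orientation: [2.117, 2.314, 0.006]
ft_force: [1.4, -1.1, 0.3]
width: 56.8
grasp_force: 0.0
```

Emit:
play_rows --pt "-2 20 0" --pt "-5 32 0" --pt "-6 38 0" --pt "-7 40 0" --pt "-7 40 0" --pt "-7 40 0" --pt "-7 40 0" --pt "-7 38 0" --yaw '[0,0,0,0,0,0,0,0]'

```text
t: 38.32
ee_pos: [530.0, 273.8, 199.2]
orientation: [-2.119, -2.319, 0.0]
ft_force: [0.4, 0.4, 0.8]
width: 57.1
grasp_force: 0.0
```

Emit:
play_rows --pt "-6 30 0" --pt "-4 22 0" --pt "-2.5 14 0" --pt "0 8.5 0" --pt "0 0 0" --pt "0 0 0" --pt "0 0 0" --yaw '[0,0,0,0,0,0,0]'

```text
t: 38.9
ee_pos: [518.8, 344.6, 199.0]
orientation: [2.12, 2.318, -0.001]
ft_force: [-0.3, -0.1, -0.1]
width: 56.9
grasp_force: 0.0
```

Run:
```python
from h import *
for n in ("side","top"):
  q=viewer.get_image(n)
  print(n,"blue",fmt(rect(q,140,165,blue(q),(400,750,-200,200))),"grey",fmt(grey(q)),jars(q,orange(q),(480,680,-100,130),110,140))
  print(jars(q,orange(q),(250,680,150,420)))
o=ctrl.get_obs();print(o["t"],o["ee_pos"],yaw(),o["width"],o["ft_force"])
```

```text
side blue [ 572.8   19.   136.7  198.6    5.4  150.  1037. ] grey [573.1  19.  138.7 200.2   5.5  78.8 483. ] [[577, -29, 19, 127]]
[[518, 345, 20, 54], [445, 351, 21, 54]]
top blue [576.   20.5 135.  194.4   5.2 151.4 920. ] grey [5.032e+02 7.360e+01 1.000e-01 1.460e+01 2.300e+00 7.990e+01 7.000e+00] [[579, -25, 18, 128]]
[[520, 346, 18, 56], [448, 352, 19, 55]]
39.0 [518.93733375 344.62882287 199.17004524] 5.071347454059178 57.0569277686762 [-0.50356951 -0.2200354  -0.50916294]
```

Emit:
play_rows --pt "0 1.5 -20" --pt "0 0 -35" --pt "0 0 -40" --pt "0 0 -35" --pt "0 0 -25" --pt "0 0 -13" --pt "0 0 -7" --pt "0 0 -2.5" --yaw '[0,0,0,0,0,0,0,0]'

```text
t: 39.67
ee_pos: [518.7, 346.9, 21.2]
orientation: [-2.12, -2.318, 0.001]
ft_force: [-0.3, 0.5, 0.9]
width: 57.0
grasp_force: 0.0
```

Emit:
play_rows --pt "0 0 0" --pt "0 0 0" --pt "0 0 0" --pt "0 0 0" --pt "0 0 0" --pt "0 0 10" --pt "0 0 20" --pt "0 0 30" --yaw '[0,0,0,0,0,0,0,0]' --gripper 1.0

```text
t: 40.33
ee_pos: [516.8, 346.4, 80.8]
orientation: [-2.118, -2.318, 0.007]
ft_force: [-0.5, 0.3, -0.7]
width: 39.7
grasp_force: 30.0
```

Emit:
play_rows --pt "0 0 35" --pt "0 0 35" --pt "0 0 30" --pt "2 -10 20" --pt "4 -22 0" --pt "5 -30 0" --pt "6 -35 0" --pt "6 -35 0" --yaw '[0,0,0,0,0,0,0,0]'

```text
t: 41.0
ee_pos: [541.3, 214.5, 202.7]
orientation: [2.117, 2.32, 0.001]
ft_force: [1.5, -0.2, -0.8]
width: 39.6
grasp_force: 30.0
```

Emit:
play_rows --pt "6 -35 0" --pt "6 -35 0" --pt "6 -35 0" --pt "5 -32 0" --pt "5 -25 0" --pt "3 -18 0" --pt "1 -10 0" --pt "0 -4 0" --yaw '[0,0,0,0,0,0,0,0]'

```text
t: 41.67
ee_pos: [573.6, 20.1, 202.2]
orientation: [2.121, 2.317, 0.001]
ft_force: [-1.4, -1.7, -0.3]
width: 39.9
grasp_force: 30.0
```

Emit:
play_rows --pt "0 0 0" --pt "0 0 0" --pt "0 0 0" --yaw '[0,0,0]'

```text
t: 41.92
ee_pos: [573.4, 22.5, 201.7]
orientation: [-2.118, -2.32, -0.0]
ft_force: [0.8, -1.0, -1.7]
width: 39.5
grasp_force: 30.0
```

Run:
```python
from h import *
q=viewer.get_image("side")
print("blue",fmt(rect(q,140,165,blue(q),(400,750,-200,200))),"grey",fmt(grey(q)))
o=ctrl.get_obs();print(o["t"],o["ee_pos"],yaw(),o["width"],o["ft_force"])
```

```text
blue [573.2  18.  137.4 196.2   5.5 150.  894. ] grey [572.4  16.9 136.6 197.8   5.9  78.7 490. ]
41.9667 [573.42541549  22.53390841 201.73014153] 5.2414604415135795 39.433960768347525 [ 0.29158573  1.00502389 -1.26189461]
```

Emit:
play_rows --pt "0.8 -1.5 -10" --pt "0 0 -22" --pt "0 0 -25" --pt "0 0 -22" --pt "0 0 -14" --pt "0 0 -6" --pt "0 0 -4" --pt "0 0 -2" --yaw '[0,0,0,0,0,0,0,0]'

```text
t: 42.63
ee_pos: [574.3, 20.1, 96.3]
orientation: [-2.118, -2.319, 0.001]
ft_force: [-7.3, 0.1, 14.9]
width: 39.5
grasp_force: 30.0
```

Emit:
play_rows --pt "0 0 -1" --pt "0 0 0" --pt "0 0 0" --pt "0 0 0" --yaw '[0,0,0,0]'

```text
t: 42.97
ee_pos: [575.0, 20.0, 96.4]
orientation: [2.118, 2.318, 0.002]
ft_force: [-0.5, -0.5, -0.9]
width: 39.5
grasp_force: 30.0
```

Emit:
play_rows --pt "0 0 -1" --pt "0 0 0" --pt "0 0 0" --yaw '[0,0,0]'

```text
t: 43.22
ee_pos: [575.1, 19.9, 96.3]
orientation: [2.118, 2.318, 0.002]
ft_force: [-3.3, -0.1, 12.0]
width: 39.2
grasp_force: 30.0
```

Emit:
play_rows --pt "0 0 -0.7" --pt "0 0 0" --pt "0 0 0" --yaw '[0,0,0]'

```text
t: 43.47
ee_pos: [575.1, 19.9, 96.3]
orientation: [2.118, 2.318, 0.002]
ft_force: [-5.7, -0.8, 16.9]
width: 39.6
grasp_force: 30.0
```

Emit:
play_rows --pt "0 0 1" --pt "0 0 0" --pt "0 0 0" --pt "0 0 10" --pt "0 0 25" --pt "0 0 30" --pt "0 0 30" --pt "0 10 10" --yaw '[0,0,0,0,0,0,0,0]' --gripper 0.35

```text
t: 44.13
ee_pos: [576.6, 29.1, 204.6]
orientation: [2.117, 2.315, 0.006]
ft_force: [0.5, -0.0, -0.2]
width: 56.7
grasp_force: 0.0
```

Emit:
play_rows --pt "-7 20 0" --pt "-12 30 0" --pt "-14 36 0" --pt "-14 36 0" --pt "-14 36 0" --pt "-14 36 0" --pt "-14 36 0" --pt "-14 32 0" --yaw '[0,0,0,0,0,0,0,0]'

```text
t: 44.8
ee_pos: [470.0, 294.2, 199.9]
orientation: [-2.119, -2.319, 0.0]
ft_force: [0.0, 0.3, -0.5]
width: 57.3
grasp_force: 0.0
```

Emit:
play_rows --pt "-12 26 0" --pt "-8 18 0" --pt "-5 11 0" --pt "-0.5 4.5 0" --pt "0 0 0" --pt "0 0 0" --pt "0 0 0" --yaw '[0,0,0,0,0,0,0]'

```text
t: 45.38
ee_pos: [446.3, 350.4, 199.9]
orientation: [2.12, 2.318, -0.001]
ft_force: [0.6, -0.2, -0.2]
width: 57.2
grasp_force: 0.0
```

Run:
```python
from h import *
for n in ("side","top"):
  q=viewer.get_image(n)
  print(n,"blue",fmt(rect(q,140,165,blue(q),(400,750,-200,200))),"grey",fmt(grey(q)),jars(q,orange(q),(480,680,-100,130),110,140))
  print(jars(q,orange(q),(250,680,150,420)))
o=ctrl.get_obs();print(o["t"],o["ee_pos"],yaw(),o["width"],o["ft_force"])
```

```text
side blue [ 573.    18.6  137.   198.8    5.5  150.  1045. ] grey [572.7  18.1 137.1 198.8   6.   78.8 491. ] [[572, -5, 42, 127]]
[[443, 350, 20, 54]]
top blue [575.9  20.5 134.8 195.1   5.1 151.4 908. ] grey [5.032e+02 7.500e+01 1.000e-01 2.210e+01 2.000e+00 7.820e+01 1.000e+01] [[579, -26, 19, 128], [574, 20, 18, 128]]
[[447, 352, 19, 55]]
45.4833 [446.40114506 350.37693981 199.92000819] 5.073964852115927 56.94305139331824 [-0.18815545  0.41890886  0.82101501]
```

Next the last jar; the target is (569.5,67): dx +123.5, dy −284.5.

Emit:
play_rows --pt "-0.5 1 -20" --pt "0 0 -35" --pt "0 0 -40" --pt "0 0 -35" --pt "0 0 -25" --pt "0 0 -13" --pt "0 0 -8" --pt "0 0 -2.5" --yaw '[0,0,0,0,0,0,0,0]'

```text
t: 46.15
ee_pos: [445.5, 352.0, 20.8]
orientation: [-2.12, -2.318, 0.002]
ft_force: [0.6, -0.6, 1.0]
width: 57.3
grasp_force: 0.0
```

Emit:
play_rows --pt "0 0 0" --pt "0 0 0" --pt "0 0 0" --pt "0 0 0" --pt "0 0 0" --pt "0 0 10" --pt "0 0 20" --pt "0 0 30" --yaw '[0,0,0,0,0,0,0,0]' --gripper 1.0

```text
t: 46.82
ee_pos: [443.8, 351.3, 80.8]
orientation: [-2.119, -2.319, 0.007]
ft_force: [0.3, 0.6, -0.5]
width: 39.3
grasp_force: 30.0
```

Emit:
play_rows --pt "0 0 35" --pt "0 0 35" --pt "0 0 30" --pt "4 -10 20" --pt "9 -20 0" --pt "13 -30 0" --pt "15 -35 0" --pt "15 -35 0" --yaw '[0,0,0,0,0,0,0,0]'

```text
t: 47.48
ee_pos: [501.4, 221.4, 202.6]
orientation: [2.117, 2.321, 0.001]
ft_force: [0.3, 0.8, -1.0]
width: 39.3
grasp_force: 30.0
```

Emit:
play_rows --pt "15 -35 0" --pt "15 -35 0" --pt "14 -32 0" --pt "12 -25 0" --pt "8 -16 0" --pt "3.5 -9 0" --pt "0 -3 0" --pt "0 0 0" --yaw '[0,0,0,0,0,0,0,0]'

```text
t: 48.15
ee_pos: [568.4, 67.2, 201.7]
orientation: [-2.12, -2.318, 0.0]
ft_force: [1.4, 0.5, -0.3]
width: 39.5
grasp_force: 30.0
```

Emit:
play_rows --pt "0 0 0" --pt "0 0 0" --pt "0 0 0" --yaw '[0,0,0]'

```text
t: 48.4
ee_pos: [568.4, 68.4, 201.5]
orientation: [-2.117, -2.321, 0.0]
ft_force: [0.3, 1.1, -0.9]
width: 39.7
grasp_force: 30.0
```

Run:
```python
from h import *
q=viewer.get_image("side")
print("blue",fmt(rect(q,140,165,blue(q),(400,750,-200,200))),"grey",fmt(grey(q)))
o=ctrl.get_obs();print(o["t"],o["ee_pos"],yaw(),o["width"],o["ft_force"])
```

```text
blue [573.   18.7 137.3 197.7   5.2 149.9 958. ] grey [572.6  17.7 136.9 198.3   5.6  78.8 490. ]
48.45 [568.52295357  68.35867675 201.5121777 ] 5.24227324443732 39.46917713131874 [-0.26940795 -0.96240385 -0.87924449]
```

Emit:
play_rows --pt "0.8 -1.2 -10" --pt "0 0 -22" --pt "0 0 -25" --pt "0 0 -22" --pt "0 0 -14" --pt "0 0 -6" --pt "0 0 -3" --pt "0 0 -1" --yaw '[0,0,0,0,0,0,0,0]'

```text
t: 49.12
ee_pos: [569.6, 66.3, 98.1]
orientation: [-2.119, -2.319, 0.001]
ft_force: [0.4, 0.1, -1.0]
width: 39.7
grasp_force: 30.0
```

Emit:
play_rows --pt "0 0 -1" --pt "0 0 0" --pt "0 0 0" --pt "0 0 0" --yaw '[0,0,0,0]'

```text
t: 49.45
ee_pos: [570.2, 66.2, 98.2]
orientation: [2.119, 2.319, 0.002]
ft_force: [0.1, 0.8, -0.6]
width: 39.4
grasp_force: 30.0
```

Emit:
play_rows --pt "0 0 -1" --pt "0 0 0" --pt "0 0 0" --yaw '[0,0,0]'

```text
t: 49.7
ee_pos: [569.7, 66.2, 96.6]
orientation: [2.119, 2.319, 0.0]
ft_force: [1.1, -0.3, -0.3]
width: 39.6
grasp_force: 30.0
```

Emit:
play_rows --pt "0 0 -1" --pt "0 0 0" --pt "0 0 0" --yaw '[0,0,0]'

```text
t: 49.95
ee_pos: [569.8, 66.2, 96.0]
orientation: [2.119, 2.319, 0.0]
ft_force: [-1.7, -0.3, 5.7]
width: 39.6
grasp_force: 30.0
```

Emit:
play_rows --pt "0 0 -0.6" --pt "0 0 0" --pt "0 0 0" --yaw '[0,0,0]'

```text
t: 50.2
ee_pos: [569.9, 66.2, 95.9]
orientation: [2.119, 2.319, 0.0]
ft_force: [-5.0, -0.8, 11.4]
width: 39.2
grasp_force: 30.0
```

Set down. Release, lift off and move clear.

Emit:
play_rows --pt "0 0 0.8" --pt "0 0 0" --pt "0 0 0" --pt "0 0 10" --pt "0 0 25" --pt "0 0 30" --pt "0 0 30" --pt "0 0 30" --yaw '[0,0,0,0,0,0,0,0]' --gripper 0.35

```text
t: 50.87
ee_pos: [569.4, 66.2, 222.3]
orientation: [-2.119, -2.319, 0.0]
ft_force: [0.0, -0.3, -1.2]
width: 57.0
grasp_force: 0.0
```

Emit:
play_rows --pt "-6 20 0" --pt "-10 30 0" --pt "-10 35 0" --pt "-10 35 0" --pt "-10 30 0" --pt "-5 20 0" --pt "0 0 0" --pt "0 0 0" --yaw '[0,0,0,0,0,0,0,0]'

```text
t: 51.53
ee_pos: [518.4, 237.0, 221.1]
orientation: [2.116, 2.322, 0.0]
ft_force: [0.3, -0.1, 0.3]
width: 56.8
grasp_force: 0.0
```

Emit:
play_rows --pt "0 0 0" --pt "0 0 0" --pt "0 0 0" --pt "0 0 0" --yaw '[0,0,0,0]'

```text
t: 51.87
ee_pos: [519.0, 235.2, 220.7]
orientation: [2.121, 2.318, -0.0]
ft_force: [-0.0, -0.5, -0.7]
width: 57.1
grasp_force: 0.0
```

Run:
```python
from h import *
for n in ("side","top"):
  q=viewer.get_image(n); c=cloud(q)
  print(n,"blue",fmt(rect(q,140,165,blue(q),(400,750,-200,200))),"grey",fmt(grey(q)),jars(q,orange(q),(480,680,-100,130),110,140))
  m=blue(q)&(c[...,2]>143)&(c[...,2]<162)&(c[...,1]>-150)&(c[...,1]<180);P=c[m]
  print(np.linalg.lstsq(np.c_[P[:,:2],np.ones(len(P))],P[:,2],rcond=None)[0])
  if n=="side": save(q,"side6.png",(230,90,450,255),3)
o=ctrl.get_obs();print(o["t"],o["ee_pos"],o["width"],o["ft_force"])
```

```text
side blue [ 573.2   19.1  137.2  199.6    5.1  150.  1025. ] grey [572.2  17.3 136.4 196.4   5.9  78.5 500. ] [[571, 17, 64, 128]]
[-2.28045267e-03 -1.91934749e-04  1.50916475e+02]
top blue [575.7  20.7 134.5 195.1   5.1 151.4 913. ] grey [5.068e+02 3.490e+01 1.000e-01 1.240e+01 2.200e+00 7.840e+01 6.000e+00] [[580, -25, 19, 128], [574, 20, 18, 128], [569, 66, 19, 128]]
[-4.18572705e-03 -2.04754480e-03  1.53672631e+02]
51.9667 [518.90373738 235.52428033 220.67245092] 57.315711629358816 [-0.23954084 -0.1079036   1.23664208]
```

View pics/side6.png

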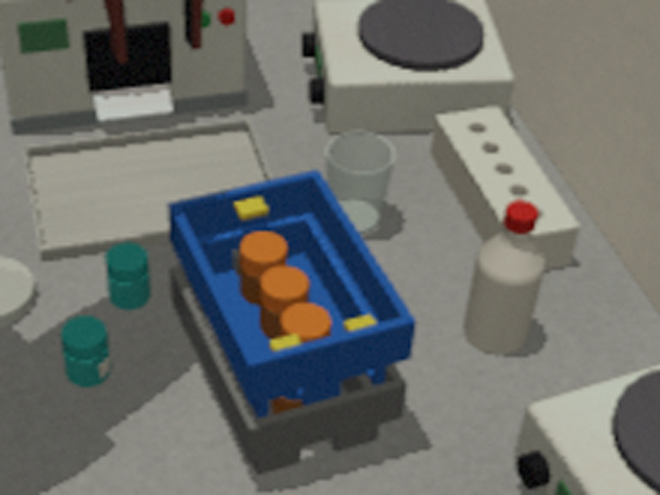

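The three orange jars stand upright in a row in the blue crate, at (263,250), (284,290) and (306,325). The crate is level and stacked, and the tray is empty. Handing in.

```bash
python3 -c "
from workcell import ticket
print(ticket.close_job())"
```

```text
the job is handed in; nothing more can be done
None
```

The job is handed in, with no verdict shown. In the last pictures the blue crate, turned half round, sat level on the grey crate's lugs. The three orange-capped jars were upright in it, and the two blue-capped jars had stood upright in the grey crate below before stacking; I touched nothing else.

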